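# Put the sampling rods away in their holder tubes

### The job

The two steel rods have drained: take them out of the sloping rack and stand each one foot-down in the upright tube of its size, the long rod in the tall tube and the short rod in the short tube, fully down to the bottom. Leave the brush in the rack and do not push the other things on the bench about.

Things in the scene. Friction and masses are not known exactly. Their poses are not given: they have to be found in the camera images.
- long_rod: The long rod: steel, round 12 mm shaft, darker round grip 18 mm wide over its top 40 mm; 210 mm long, about 120 g. Starts foot-down in any one of the rack's three slots, leaning 35 degrees from vertical with its top towards the robot. Origin: centre of the foot's end; z runs along the rod from foot to top.
- short_rod: The short rod: steel, round 12 mm shaft, darker round grip 18 mm wide over its top 40 mm; 160 mm long, about 90 g. Starts foot-down in any one of the rack's three slots, leaning 35 degrees from vertical with its top towards the robot. Origin: centre of the foot's end; z runs along the rod from foot to top.
- tall_tube: The tall tube: upright white plastic tube on a round grey foot 66 mm wide, fixed to the bench. Rim 115 mm above the bench; round bore 26 mm wide, flaring to 38 mm over the top 12 mm; outside 34 mm (46 mm at the rim). Inner floor 12 mm above the bench. Origin: on its axis at bench level; z is up.
- short_tube: The short tube: upright white plastic tube on a round grey foot 66 mm wide, fixed to the bench. Rim 75 mm above the bench; round bore 26 mm wide, flaring to 38 mm over the top 12 mm; outside 34 mm (46 mm at the rim). Inner floor 12 mm above the bench. Origin: on its axis at bench level; z is up.
- rack: Drain rack, fixed. Base 170 x 270 mm (x -115 to +55), 8 mm thick. Aluminium board leaning 35 degrees from vertical towards -x (the robot), 105 mm long up the slope. On its +x side three square slots at y = -90, 0, +90 mm: 18 mm wide inside, 4 mm walls, 80 mm deep; floor centres at x = 20, z = 30 mm. Origin: on the bench, on the middle line; y runs along the row of slots.
- brush: Bottle brush, 165 mm long: 12 mm steel shaft with a white bristle head about 31 mm wide over the top 55 mm. It leans in the remaining slot of the rack, and must stay there. Origin: centre of the foot; z runs along it to the top.
- nut: Dark steel hexagon nut, 32 mm across flats, 24 mm high, lying between the two tubes; loose bystander. Origin: centre of its underside. 
- jar: Small white jar with black cap, 44 mm diameter, 55 mm high; loose bystander. Origin: centre of its underside. 
- beaker: White plastic beaker, 64 mm diameter, 75 mm high; loose bystander. Origin: centre of its underside. 
- meter: White hand-held meter, 90 x 160 x 24 mm, lying flat; loose bystander. Origin: centre of its underside. 
- spanner: Steel spanner 150 mm long and under 20 mm high, lying flat in front of the robot, across its x axis; loose bystander.
Things that resemble listed ones, but are neither listed nor needed, are in the scene too. Leave any brown, pink or yellow look-alike of the short_tube alone.

How it is judged:
At the end, for the whole second after the job is handed in: The long rod stands foot-down in the tall tube and the short rod foot-down in the short tube: foot within 10 mm of the tube's inner floor and 12 mm of its axis, rod within 0.2 rad of upright, at rest and released. The brush is still in its slot, its foot within 30 mm of where it began (z of long_rod in the frame of tall_tube between 0.004 and 0.022 m and horizontal distance between long_rod and tall_tube below 0.012 m and angle between each of long_rod, short_rod's own z axis and vertical below 0.2 rad and linear speed of each of long_rod, short_rod below 0.02 m/s and z of short_rod in the frame of short_tube between 0.004 and 0.022 m and horizontal distance between short_rod and short_tube below 0.012 m and distance of brush from where it was at the start of the episode below 0.03 m); the robot touches nothing.
It fails at once if the brush is pulled from its slot (moved more than 30 mm) (distance of brush from where it was at the start of the episode above 0.03 m).
It fails at once if another thing on the bench is pushed more than 40 mm (distance of any of nut, jar, beaker, meter, spanner from where it was at the start of the episode above 0.04 m).
It also fails if it takes over 67 s, if anything falls off the work surface, if the arm or the gripper's body presses on something with over 40 N, if the wrist force passes 120 N, or if a joint passes its speed limit or range.

### The arm

A 6-joint arm with a two-finger parallel gripper is mounted at the origin on the work surface. World frame = base frame: x ahead of the robot, y to its left, z up, the work surface at z = 0. Lengths are in m, angles in rad, forces in N, time in s.
With the tool pointing down it reaches from about 0.375 to 0.975 m from the base axis. Payload 3.8 kg.
Tool frame: the origin (TCP) lies midway between the tips of the shut fingers; the grasp point (between the pads) lies 19 mm behind it; z points along the fingers, y is the line along which they close (so a half turn about z gives the same grasp; the last joint's range is limited). The gripper opens to 88 mm and grips with 3 to 60 N. Pads are 18 mm wide; open, the fingers measure 123 mm over their backs; the gripper's body (75 mm by 187 mm) begins 45 mm behind the grasp point.
Start: joints at [-1.244, 0.264, 1.604, -0, 1.274, -0.037], TCP at [0.24, -0.631, 0.239] pointing down, gripper open.
Joint ranges: [-2.63, 2.63], [-0.94, 2.18], [0.31, 2.57], [-1.31, 4.45], [0, 2.66], [-2.55, 2.55]. Speed limits (rad/s): [2.57, 2.57, 3.14, 3.14, 3.14, 3.14].

### API

Orientations are given as a rotation vector (axis times angle).
In Python, from cell import manip, inverse_kinematics, cams, order gives the robot as it stands. Calls block until the motion is done:
- manip.move_pose(position, orientation): joint-space move of the TCP to a pose.
- manip.move_linear(position, rate=0.15, rot=None): straight line of the TCP; rot=None keeps the orientation; rate is the mean speed in m/s.
- manip.set_joints(angles): joint-space move.
- manip.set_gripper(opening, force=None): finger opening in m; force is the grip in N (None keeps the last); returns when the fingers have stopped.
- manip.dwell(seconds).
- inverse_kinematics(position, orientation): joint angles nearest the present ones, or None.
- manip.state(): the state.
- cams.capture(name): name is "scene" or "top" or "wrist"; returns a dict with "image" (400x640x3 uint8, blue, green, red), "z_map" (400x640 float32, m along the optical axis (not along the pixel's ray), 0 where there is no reading), "intrinsics" (3x3 intrinsics, pixels), "k1" (the pictures are not rectified: a ray, as slopes to the right and down, at radius r is drawn at 1 + k1 r^2 times it, then the intrinsics apply), "position" and "orientation" of the camera in the world; the wrist camera has in their place "T_tool_cam" (4x4, takes a point from camera to tool coordinates, whose origin is the TCP and whose axes are the flange's). Camera axes: x right, y down, z forward; pixel columns grow to the right and rows downward; lengths in m; the calibration is good to about 2 mm. A picture is of the moment at which its call begins: read the wrist's pose just before it.
A pose or a line that the arm cannot do raises manip.IKError and nothing moves.
- order.close_job(): hands the job in; it is judged then, once.
The state is a dict: "clock": time; "joint_pos": joint angles; "joint_velocities": joint speeds; "tau": joint torques, N m; "tool_pos": TCP position; "tcp_rot": TCP orientation; "contact_force": force on the tool from outside, world axes, zero at the start; "moment": the same for the moment, N m; "gripper_width": finger opening in m; "grasp_force": force on a finger pad.
Only numpy, scipy, OpenCV 4.12 (cv2) and the standard library are available. Lean on these libraries where they do the work, as an engineer would, in place of code of your own. Each camera call takes 0.05 s, during which the arm holds its last target. There are 200 camera calls.

## Working session

There is one attempt and no reset: what is moved stays moved. The work goes in short steps, each a Python script; the robot and the scene stay as the last script left them, time stands still between calls to the robot, and variables do not carry over. Pictures are saved under pics/ and viewed, at most 10 in all, crops included, and the job is handed in when it is done.

```bash
ls; mkdir -p pics; python3 - <<'E'
from cell import manip, cams
import cv2,numpy as np
for n in ["scene","top"]:
    c=cams.capture(n); cv2.imwrite(f"pics/{n}0.png",c["image"]); np.savez(f"{n}0.npz",**c)
    print(n,c["intrinsics"].tolist(),c["k1"],c["position"],c["orientation"],(c["z_map"]>0).mean())
print(manip.state())
E
```

```text
pics
scene [[396.8097703285328, 0.0, 324.50476932164656], [0.0, 396.8097703285328, 196.61330323639788], [0.0, 0.0, 1.0]] -0.012719160916108673 [0.98566509 0.3307199  0.97793246] [-1.26955448 -2.51420386  0.66721094] 0.99601171875
top [[517.0081889335818, 0.0, 316.57225320309715], [0.0, 517.0081889335818, 200.22660209240547], [0.0, 0.0, 1.0]] -0.026604411740457898 [ 3.02441205e-01 -5.13029669e-04  1.38584511e+00] [-2.11040792  2.13380299 -0.16309711] 0.99590234375
{'clock': 0.1, 'joint_pos': array([-1.24390636e+00,  2.64703547e-01,  1.60520723e+00, -2.83172764e-05,
        1.27372328e+00, -3.68999710e-02]), 'joint_velocities': array([-0.00062586, -0.00193926, -0.0025496 ,  0.00186338, -0.00098017,
        0.00035429]), 'tau': array([ 3.06320853e-04, -5.03622079e+01, -3.58071077e+01,  7.30382977e-02,
        2.33476254e-02, -6.02644513e-05]), 'tool_pos': array([ 0.23996256, -0.63022476,  0.23751149]), 'tcp_rot': array([-3.08777956e+00, -5.67942152e-01,  5.05065565e-04]), 'contact_force': array([ 0.07928148,  0.09922561, -0.92831912]), 'moment': array([ 0.03109352, -0.0363849 , -0.01059318]), 'grasp_force': 0.0, 'gripper_width': 0.08782392049565324}
```

View pics/scene0.png

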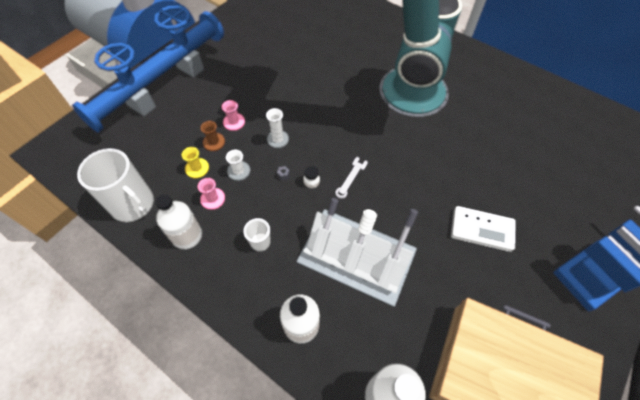

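View pics/top0.png

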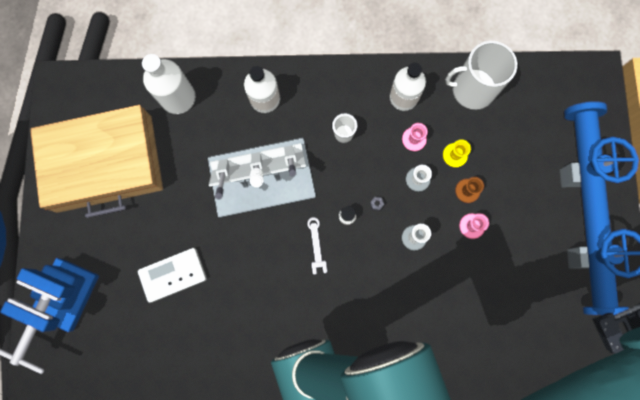

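The scene view shows the tall tube at (277,128), the short white tube at (237,165) and the rack at (357,255). The long rod is in the right slot (405,235), the brush in the middle and the short rod on the left (328,220). In the top view the tubes are at (418,237) and (420,178), the nut at (377,203) and the rack at (262,177).

```bash
cat > h.py <<'E'
import numpy as np, cv2
from scipy.spatial.transform import Rotation as R
def slopes(c,uv):
    return cv2.undistortPoints(np.asarray(uv,float).reshape(-1,1,2),c["intrinsics"],np.array([float(c["k1"]),0,0,0])).reshape(-1,2)
def pose(c,T=None):
    return (R.from_rotvec(c["orientation"]).as_matrix(),np.asarray(c["position"])) if T is None else (T[:3,:3],T[:3,3])
def cloud(c,T=None):
    h,w=c["z_map"].shape; v,u=np.mgrid[:h,:w]; s=slopes(c,np.stack([u,v],-1))
    M,p=pose(c,T); z=c["z_map"].reshape(-1,1)
    return (np.hstack([s,np.ones((len(s),1))])*z@M.T+p).reshape(h,w,3)
def plane(c,uv,z,T=None):
    s=slopes(c,uv); M,p=pose(c,T); d=np.hstack([s,np.ones((len(s),1))])@M.T
    return p+d*((z-p[2])/d[:,2:])
E
python3 - <<'E'
from h import *
np.set_printoptions(precision=4,suppress=True)
C={n:dict(np.load(n+"0.npz")) for n in["scene","top"]}
seeds=dict(top=dict(tall=(422,230),short=(422,173),rack=(262,177)),scene=dict(tall=(275,118),short=(236,158),rack=(357,255)))
for n,c in C.items():
    P=cloud(c); print(n,"table z",np.median(P[...,2][(P[...,0]>.2)&(P[...,0]<.9)]))
    gray=c["image"].max(2)
    m=(gray>70).astype(np.uint8)
    k,lab=cv2.connectedComponents(m)
    for t,h in(("tall",.115),("short",.075)):
        u,v=seeds[n][t]
        Q=P[v-14:v+15,u-14:u+15].reshape(-1,3); q=Q[abs(Q[:,2]-h)<.006]
        (x,y),r=cv2.minEnclosingCircle(q[:,:2].astype(np.float32)); print(t,len(q),x,y,r,q.mean(0))
        if h<.1: pass
    u,v=seeds[n]["rack"]
    l=lab[v-40:v+40,u-50:u+50]; L=np.bincount(l[l>0]).argmax()
    vs,us=np.where(lab==L); q=plane(c,np.c_[us,vs],.008)
    (ctr,size,a)=cv2.minAreaRect(q[:,:2].astype(np.float32)); print("rack",ctr,size,a,len(vs)); print(cv2.boxPoints((ctr,size,a)))
    # high points near rack
    near=(np.hypot(P[...,0]-ctr[0],P[...,1]-ctr[1])<.2)
    for lo,hi in((.11,.135),(.135,.16),(.16,.185),(.185,.22)):
        mm=near&(P[...,2]>lo)&(P[...,2]<hi)
        kk,ll,st,ce=cv2.connectedComponentsWithStats(mm.astype(np.uint8))
        for i in range(1,kk):
            if st[i,4]>8: print(lo,P[ll==i].mean(0),st[i,4],gray[ll==i].mean())
    # others
for nm,uv in dict(nut=(377,203),jar=(347,215),beaker=(344,127),spA=(313,222),spB=(320,270)).items(): print(nm,plane(C["top"],[uv],.02))
E
```

```text
scene table z -2.821674517350381e-05
tall 75 0.4412541687488556 -0.23118877410888672 0.023344703018665314 [ 0.4398 -0.2347  0.1128]
short 80 0.6005194187164307 -0.24866963922977448 0.023296687752008438 [ 0.6001 -0.2517  0.0732]
rack (0.5154266357421875, 0.15308351814746857) (0.3829460144042969, 0.2919033169746399) 10.857431411743164 8067
[[ 0.2999  0.2604]
 [ 0.3549 -0.0263]
 [ 0.731   0.0458]
 [ 0.676   0.3325]]
0.11 [0.6179 0.0889 0.1216] 55 170.5818181818182
0.11 [0.6024 0.1774 0.1255] 74 223.4189189189189
0.11 [0.5822 0.2645 0.1226] 62 184.38709677419354
0.135 [0.6006 0.0859 0.1487] 94 92.7872340425532
0.135 [0.5898 0.1753 0.148 ] 151 235.72185430463577
0.135 [0.5653 0.2616 0.1473] 60 170.2
0.16 [0.5928 0.0833 0.1614] 14 103.07142857142857
0.16 [0.5759 0.1724 0.1651] 78 248.7051282051282
0.16 [0.5497 0.2582 0.1738] 75 112.58666666666667
0.185 [0.5339 0.2553 0.1951] 94 91.3936170212766
top table z 1.904664193463912e-05
tall 102 0.4396112859249115 -0.23357407748699188 0.022833779454231262 [ 0.4396 -0.235   0.113 ]
short 96 0.5991770029067993 -0.2500191628932953 0.022815464064478874
[... 159 characters left out ...]
[0.5504 0.0256]
 [0.7246 0.0598]
 [0.67   0.3383]]
0.11 [0.8043 0.1706 0.1185] 102 249.77450980392157
0.11 [0.6145 0.0884 0.1226] 18 136.83333333333334
0.11 [0.5996 0.1655 0.1289] 12 221.08333333333334
0.11 [0.5786 0.2614 0.1218] 24 153.79166666666666
0.135 [0.5921 0.0827 0.1523] 57 111.54385964912281
0.135 [0.5763 0.1694 0.1513] 109 244.38532110091742
0.135 [0.5625 0.2591 0.1474] 23 155.2173913043478
0.16 [0.571  0.1705 0.1643] 75 252.12
0.16 [0.5451 0.2534 0.1757] 24 102.08333333333333
0.185 [0.5271 0.2524 0.1968] 68 121.47058823529412
nut [[ 0.5315 -0.1364  0.02  ]]
jar [[ 0.5001 -0.0556  0.02  ]]
beaker [[ 0.7445 -0.0521  0.02  ]]
spA [[0.4824 0.0352 0.02  ]]
spB [[0.3553 0.0179 0.02  ]]
```

```bash
cat >> h.py <<'E'
yaw=np.radians(11.0)
xr=np.array([np.cos(yaw),np.sin(yaw),0]); yr=np.array([-np.sin(yaw),np.cos(yaw),0]); zr=np.array([0,0,1.])
s35,c35=np.sin(np.radians(35)),np.cos(np.radians(35))
d=-s35*xr+c35*zr
def rot(y,z): return R.from_matrix(np.c_[np.cross(y,z),y,z]).as_rotvec()
def wristT(c,st):
    T=np.eye(4); T[:3,:3]=R.from_rotvec(st["tcp_rot"]).as_matrix(); T[:3,3]=st["tool_pos"]
    return T@c["T_tool_cam"]
E
python3 - <<'E'
from h import *
from cell import manip,cams,inverse_kinematics as ik
np.set_printoptions(precision=4,suppress=True)
p=np.array([.575,.17,.155])+d*.2
for s in(1,-1):
    print(s,ik(p,rot(s*yr,-d)))
    for q,h in(((.44,-.233),.33),((.6,-.25),.28)):
        for t in(yr,np.array([0,1.,0]),np.array([1.,0,0])): print(q,t,ik([*q,h],rot(s*t,-zr)))
j=[ik(p,rot(s*yr,-d)) for s in(1,-1)]
j0=manip.state()["joint_pos"]
s=min((0,1),key=lambda i:9 if j[i] is None else abs(j[i][5]))
manip.set_joints(j[s]); st=manip.state(); c=cams.capture("wrist")
cv2.imwrite("pics/w1.png",c["image"]); np.savez("w1.npz",T=wristT(c,st),**c); print(s,st["clock"],st["tool_pos"],c["T_tool_cam"],c["k1"],c["intrinsics"])
E
```

```text
1 [ 0.3034 -0.5493  2.2789 -0.0885  0.806  -1.4181]
(0.44, -0.233) [-0.1908  0.9816  0.    ] [-0.537  -0.121   1.8485 -0.      1.414  -2.2998]
(0.44, -0.233) [0. 1. 0.] [-0.537  -0.121   1.8485  0.      1.414  -2.1078]
(0.44, -0.233) [1. 0. 0.] [-0.537  -0.121   1.8485 -0.      1.414  -0.537 ]
(0.6, -0.25) [-0.1908  0.9816  0.    ] [-0.4331  0.1953  1.6116 -0.      1.3347 -2.1959]
(0.6, -0.25) [0. 1. 0.] [-0.4331  0.1953  1.6116  0.      1.3347 -2.0039]
(0.6, -0.25) [1. 0. 0.] [-0.4331  0.1953  1.6116 -0.      1.3347 -0.4331]
-1 [ 0.3034 -0.5493  2.2789 -0.0885  0.806   1.7235]
(0.44, -0.233) [-0.1908  0.9816  0.    ] [-0.537  -0.121   1.8485 -0.      1.414   0.8418]
(0.44, -0.233) [0. 1. 0.] [-0.537  -0.121   1.8485 -0.      1.414   1.0338]
(0.44, -0.233) [1. 0. 0.] None
(0.6, -0.25) [-0.1908  0.9816  0.    ] [-0.4331  0.1953  1.6116 -0.      1.3347  0.9457]
(0.6, -0.25) [0. 1. 0.] [-0.4331  0.1953  1.6116 -0.      1.3347  1.1377]
(0.6, -0.25) [1. 0. 0.] None
0 2.95 [0.4628 0.1477 0.3189] [[ 0.0013 -0.9627 -0.2705  0.0699]
 [ 1.      0.0011  0.0012  0.0003]
 [-0.0009 -0.2705  0.9627 -0.1459]
 [ 0.      0.      0.      1.    ]] -0.0318501983823133 [[295.8637   0.     321.483 ]
 [  0.     295.8637 201.3858]
 [  0.       0.       1.    ]]
```

View pics/w1.png

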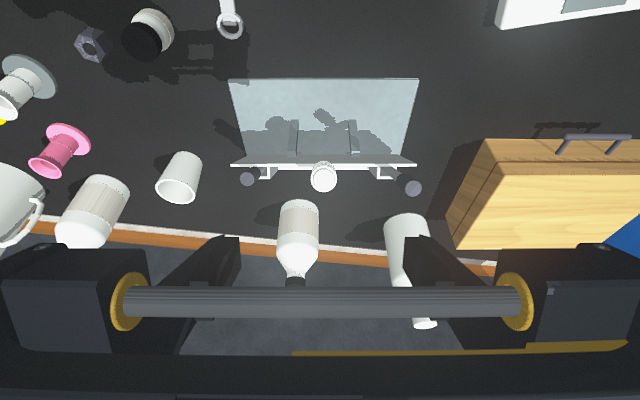

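```bash
python3 - <<'E'
from h import *
np.set_printoptions(precision=4,suppress=True)
c=dict(np.load("w1.npz")); P=cloud(c,c["T"])
g=c["image"].max(2)
o=np.array([.575,.17,.155]); Q=(P-o); a=Q@yr; z=P[...,2]; e=np.cross(yr,d); b=Q@e; l=Q@d
print(e)
ok=(c["z_map"]>.15)
for nm,lo,hi in(("left",.05,.13),("mid",-.05,.05),("right",-.13,-.05)):
    for z0 in np.arange(-.05,.08,.0125):
        m=ok&(a>lo)&(a<hi)&(l>z0)&(l<z0+.0125)&(abs(b)<.03)
        if m.sum()>15:
            v,u=np.where(m)
            print(nm,"l",round(z0,4),m.sum(),"a",np.percentile(a[m],[2,50,98]),"b",np.percentile(b[m],[2,50,98]),"uv",u.mean(),v.mean(),g[m].mean())
E
```

```text
[0.8041 0.1563 0.5736]
left l -0.05 205 a [0.0516 0.0891 0.1259] b [-0.0122 -0.0096 -0.003 ] uv 387.8731707317073 165.2 222.06341463414634
left l -0.0375 26 a [0.0865 0.0879 0.0941] b [-0.0081 -0.0057  0.0008] uv 390.38461538461536 170.6153846153846 121.6923076923077
left l -0.025 28 a [0.0864 0.0879 0.0937] b [-0.008  -0.0052  0.0019] uv 392.39285714285717 172.60714285714286 121.75
left l -0.0125 30 a [0.0865 0.0881 0.0941] b [-0.0081 -0.0059  0.0002] uv 395.03333333333336 174.06666666666666 115.73333333333333
left l -0.0 19 a [0.0864 0.0878 0.0934] b [-0.008  -0.0054 -0.0001] uv 396.8421052631579 175.68421052631578 110.63157894736842
left l 0.0125 29 a [0.0834 0.0857 0.0959] b [-0.0109 -0.0075  0.0017] uv 399.2068965517241 177.58620689655172 73.51724137931035
left l 0.025 60 a [0.0835 0.0858 0.0956] b [-0.011  -0.0076  0.0022] uv 401.76666666666665 179.03333333333333 73.68333333333334
left l 0.0375 70 a [0.0834 0.0857 0.0956] b [-0.0111 -0.0071  0.004 ] uv 404.6714285714286 181.92857142857142 72.51428571428572
left l 0.05 261 a [0.0838 0.0915 0.0997] b [-0.0105 -0.0028  0.0051] uv 
[... 611 characters left out ...]
  0.0116] uv 323.3834862385321 178.3908256880734 244.37614678899084
right l -0.05 168 a [-0.1217 -0.085  -0.0515] b [-0.011  -0.0095 -0.0051] uv 257.17857142857144 165.1845238095238 234.54166666666666
right l -0.0375 19 a [-0.0907 -0.0811 -0.079 ] b [-0.0103 -0.0074  0.002 ] uv 256.94736842105266 170.31578947368422 87.63157894736842
right l -0.025 40 a [-0.0908 -0.081  -0.0789] b [-0.0106 -0.0071  0.0027] uv 255.275 171.375 78.175
right l -0.0125 47 a [-0.0909 -0.0811 -0.0789] b [-0.0106 -0.0064  0.0049] uv 253.19148936170214 173.91489361702128 78.91489361702128
right l -0.0 185 a [-0.0951 -0.087  -0.0793] b [-0.0102 -0.0026  0.0058] uv 246.95675675675676 178.1945945945946 132.24324324324326
```

Looking down the rods, the wrist view shows the short rod's top at (247,179), the brush at (323,178) and the long rod's top at (412,187). Depth gives the axes cleanly, so I'll grasp the long rod first.

```bash
cat >> h.py <<'E'
o=np.array([.575,.17,.155]); e=np.cross(yr,d)
AX=dict(long=(.0917,-.0025),short=(-.0870,-.0024))
def tops():
    c=dict(np.load("w1.npz")); Q=cloud(c,c["T"])-o; a,b,l=Q@yr,Q@e,Q@d; r={}
    for n,(A,B) in AX.items():
        m=(np.hypot(a-A,b-B)<.006)&(abs(l)<.09); r[n]=np.percentile(l[m],60)
    return r
def pick(manip,n):
    A,B=AX[n]; top=tops()[n]; print("top",top)
    f=lambda l:o+A*yr+B*e+l*d
    manip.set_gripper(.05,30)
    manip.move_pose(f(top+.05),rot(yr,-d))
    manip.move_linear(f(top-.039),.12)
    manip.set_gripper(0,30); st=manip.state(); print(st["gripper_width"],st["grasp_force"],st["contact_force"],st["clock"])
    if st["gripper_width"]<.012: raise SystemExit("no grasp")
    p=f(top-.039)+.13*d
    manip.move_linear(p,.15); st=manip.state(); print(st["gripper_width"],st["contact_force"])
    manip.move_linear(p+[0,0,.06],.2)
E
python3 - <<'E'
from h import *
from cell import manip,cams
np.set_printoptions(precision=4,suppress=True)
print(tops())
pick(manip,"long")
t=np.array([.7071,.7071,0])
manip.move_pose([.44,-.233,.38],rot(t,-zr)); st=manip.state(); print(st["tool_pos"],st["tcp_rot"],st["clock"],st["gripper_width"])
c=cams.capture("wrist"); cv2.imwrite("pics/w2.png",c["image"]); np.savez("w2.npz",T=wristT(c,st),**c)
P=cloud(c,wristT(c,st)); Q=P-st["tool_pos"]; ok=(c["z_map"]>.05)&(np.hypot(Q[...,0],Q[...,1])<.03)
for z0 in np.arange(.15,.40,.02):
    m=ok&(P[...,2]>z0)&(P[...,2]<z0+.02)
    if m.sum()>5: print(z0,m.sum(),Q[m].min(0),Q[m].max(0))
m=(abs(P[...,2]-.114)<.004)&(np.hypot(P[...,0]-.44,P[...,1]+.233)<.04); print("rim",m.sum(),P[m].min(0),P[m].max(0),cv2.minEnclosingCircle(P[m][:,:2].astype(np.float32)))
E
```

```text
{'long': np.float64(0.055563701818426015), 'short': np.float64(0.006110632903181168)}
top 0.055563701818426015
0.016831629549750777 29.99838030547835 [-2.4083  0.1132  2.8884] 5.7917
0.017120324409638895 [-0.1439 -0.459  -0.9832]
[ 0.4401 -0.2322  0.3796] [-1.2004 -2.9028 -0.0006] 9.0 0.016995131539856354
0.20999999999999996 41 [-0.0059 -0.004  -0.1695] [ 0.0044  0.0057 -0.1508]
0.22999999999999995 53 [-0.0061 -0.0025 -0.1493] [ 0.0036  0.0057 -0.1298]
0.24999999999999994 63 [-0.006  -0.0045 -0.1295] [ 0.004   0.0058 -0.1098]
0.2699999999999999 80 [-0.0059 -0.0034 -0.1091] [ 0.004   0.0058 -0.0897]
0.2899999999999999 100 [-0.0058 -0.0041 -0.0896] [ 0.004   0.0058 -0.0698]
0.30999999999999994 124 [-0.0059 -0.0044 -0.0689] [ 0.0035  0.0058 -0.0497]
0.3299999999999999 173 [-0.006  -0.0044 -0.0495] [ 0.0044  0.0058 -0.0296]
0.34999999999999987 227 [-0.0059 -0.004  -0.0293] [ 0.0043  0.0058 -0.0097]
0.3699999999999999 723 [-0.0233 -0.0083 -0.0095] [0.0085 0.0233 0.0104]
0.3899999999999999 2105 [-0.0246 -0.0101  0.0104] [0.01   0.0246 0.0304]
rim 309 [ 0.4197 -0.2536  0.1101] [ 0.4636 -0.2097  0.1166] ((0.4413963854312897, -0.23173001408576965), 0.022326724603772163)
```

```bash
cat >> h.py <<'E'
def insert(manip,x,y,foot):
    z=.012+foot
    manip.move_linear([x,y,z+.02],.12); st=manip.state(); print("pre",st["contact_force"])
    f0=st["contact_force"][2]
    for dz in np.arange(.008,-.0045,-.001):
        manip.move_linear([x,y,z+dz],.03); f=manip.state()["contact_force"][2]
        if f-f0>3: break
    print("stop dz",dz,f-f0,manip.state()["tool_pos"])
    manip.set_gripper(.04,30); manip.dwell(.2)
    manip.move_linear([x,y,z+.10],.15); print(manip.state()["clock"])
E
python3 - <<'E'
from h import *
from cell import manip,cams
np.set_printoptions(precision=4,suppress=True)
insert(manip,.441,-.2325,.1705)
manip.move_linear([.441,-.2325,.36],.3)
pick(manip,"short")
t=np.array([.7071,.7071,0])
manip.move_pose([.6,-.25,.32],rot(t,-zr)); st=manip.state(); print(st["tool_pos"],st["clock"],st["gripper_width"])
c=cams.capture("wrist"); cv2.imwrite("pics/w3.png",c["image"])
P=cloud(c,wristT(c,st)); Q=P-st["tool_pos"]; ok=(c["z_map"]>.05)&(np.hypot(Q[...,0],Q[...,1])<.03)
for z0 in np.arange(.15,.32,.03):
    m=ok&(P[...,2]>z0)&(P[...,2]<z0+.03)
    if m.sum()>5: print(z0,m.sum(),Q[m].min(0),Q[m].max(0))
m=(abs(P[...,2]-.074)<.004)&(np.hypot(P[...,0]-.6,P[...,1]+.25)<.04); print("rim",m.sum(),cv2.minEnclosingCircle(P[m][:,:2].astype(np.float32)))
E
```

```text
pre [-0.3625 -0.4849 -0.7231]
stop dz -0.0010000000000000009 4.551696434589583 [ 0.4416 -0.2329  0.1824]
15.025
top 0.006110632903181168
0.01685163672001377 29.99494319781661 [-0.8846 -0.6638  3.1284] 18.65
0.017202012842475117 [-0.0046  0.3589 -0.423 ]
[ 0.5997 -0.2488  0.3192] 21.375 0.016766687166959844
0.18 38 [-0.0064 -0.0045 -0.121 ] [ 0.0033  0.0055 -0.1096]
0.21 124 [-0.0064 -0.0044 -0.1086] [ 0.0037  0.0055 -0.0793]
0.24 187 [-0.0063 -0.0048 -0.0791] [ 0.0037  0.0057 -0.0493]
0.27 275 [-0.0061 -0.0048 -0.049 ] [ 0.004   0.0057 -0.0193]
0.3 859 [-0.0234 -0.0082 -0.0192] [0.0083 0.0233 0.0108]
rim 378 ((0.6011238694190979, -0.24871757626533508), 0.022417709231376648)
```

```bash
python3 - <<'E'
from h import *
from cell import manip,cams
np.set_printoptions(precision=4,suppress=True)
insert(manip,.6005,-.2495,.121)
manip.move_linear([.6005,-.2495,.32],.3)
manip.move_pose([.5,.0,.42],rot(np.array([.7071,.7071,0]),-zr)); manip.dwell(.5)
ims=[]
for n,(u,v) in dict(scene=(270,150),top=(400,200)).items():
    c=cams.capture(n); P=cloud(c); cr=c["image"][v-80:v+80,u-80:u+80]; ims.append(cv2.resize(cr,(400,400),interpolation=cv2.INTER_CUBIC))
    for nm,(x,y),tz in(("long",(.441,-.2325),.222),("short",(.6005,-.2495),.172)):
        for lo,hi in((tz-.04,tz-.02),(tz-.02,tz+.01)):
            m=(np.hypot(P[...,0]-x,P[...,1]-y)<.06)&(P[...,2]>lo)&(P[...,2]<hi); 
            if m.any(): print(n,nm,m.sum(),P[m].mean(0),P[m][:,2].max())
cv2.imwrite("pics/f.png",np.hstack(ims)); print(manip.state()["clock"])
E
```

```text
pre [-0.6869  0.0838 -1.0404]
stop dz -0.0010000000000000009 5.672408523745186 [ 0.6012 -0.2498  0.1331]
27.3083
scene long 38 [ 0.4456 -0.2288  0.1929] 0.20197214051638146
scene long 57 [ 0.4438 -0.2306  0.2157] 0.22272058549592233
scene short 33 [ 0.6045 -0.245   0.1437] 0.15151668753084746
scene short 59 [ 0.6027 -0.2475  0.1664] 0.17417854585792059
top long 12 [ 0.4355 -0.229   0.193 ] 0.19949606988057744
top long 59 [ 0.4383 -0.2329  0.2185] 0.22440425716352252
top short 19 [ 0.5929 -0.2477  0.143 ] 0.15114271819583935
top short 56 [ 0.5969 -0.2508  0.1678] 0.17565657457043593
29.4583
```

View pics/f.png

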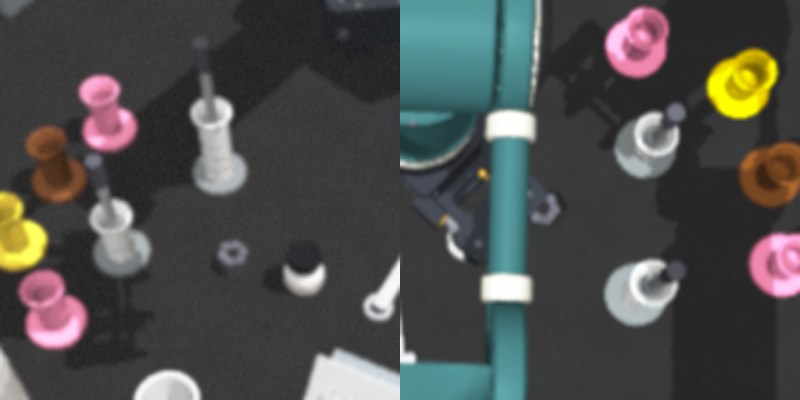

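Both rods stand upright in their tubes. In the left crop the long rod is at (205,75) and the short rod at (97,180), with their tops at 222 and 173 mm as expected. The gripper is clear, so I'm handing in.

```bash
python3 -c "
from cell import order
print(order.close_job())"
```

```text
the job is handed in; nothing more can be done
None
```

The long rod stands upright at the bottom of the tall tube and the short rod at the bottom of the short tube; I did not grip the brush or see anything pushed (neither re-measured at the end), and handed the job in at about 29.5 s, with no verdict returned.

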